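# Rebuild the mixer's drive shaft and test it

## Task

The white mixer drive has been taken apart for cleaning. Put its three parts back on the upright shaft, in this order: the steel ball bearing down onto the shoulder, the tall brass spacer on top of it, and the red retaining collar last; lower each one down the shaft until it sits flat before letting go of it, and do not drop it. Only when all three are home, press the green test button fully down for a moment and let it come back up, and leave the small dropper bottle, vial, timer and forceps where they are.

Things in the scene. Friction and masses are not known exactly. Their poses are not given: they have to be found in the camera images.
- drive: White mixer drive head, a flat housing 120 x 220 x 48 mm (local x, y, z) fixed to the desk. Origin: centre of its underside, at desk height; z up. On its top (48 mm; 52 mm on an 84 mm square aluminium plate round the shaft) stand the steel shaft, at local (0, 45 mm), and the green push button, at local (0, -60 mm). A blue strip marks the front (-x) side below the button.
- shaft_foot (a point): Centre of the flat top of the steel shoulder (26 mm diameter, 6 mm above the aluminium plate, 58 mm above the desk) on which the lowest part rests. The upright shaft rises from here: 12 mm diameter, straight for 46 mm, then a cone to a 5 mm tip. Axes as the drive's.
- shaft_tip (a point): Tip of the shaft, 54 mm above shaft_foot, 112 mm above the desk.
- bearing: Steel ball bearing with a black seal ring, lying flat: 42 mm outside diameter, 16 mm bore right through, 14 mm high, about 90 g. Origin: centre of its underside; z up, along the bore. Home: origin at shaft_foot.
- spacer: Plain brass spacer sleeve standing on its end: 30 mm outside diameter, 16 mm bore right through, 20 mm high, about 70 g. Origin: centre of its underside; z up, along the bore. Home: origin 14 mm above shaft_foot.
- collar: Red plastic retaining collar with a ribbed rim, lying flat: 36 mm outside diameter (38 mm over the ribs), 16 mm bore right through, 12 mm high, about 50 g; it simply slides on. Origin: centre of its underside; z up, along the bore. Home: origin 34 mm above shaft_foot.
- test_button (a joint): Travel of the green push button: 0 up, 0.006 m fully down. A spring brings it back; it starts to move at about 1.5 N and is fully down at about 5 N.
- test_button_top (a point): Centre of the top face of the green button (28 mm diameter, in a black housing of 44 mm diameter whose rim is 60 mm above the desk). 70 mm above the desk when up; it moves straight down.
- bottle: Bystander: white dropper bottle with a blue cap, 34 mm diameter, 70 mm high, standing alone between the parts and the drive (two like it stand far back by the centrifuge). Origin: centre of its underside.
- vial: Bystander: small white vial with a blue cap, 20 mm diameter, 44 mm high, standing. Origin: centre of its underside.
- timer: Bystander: white bench timer, 64 x 64 x 18 mm, lying flat. Origin: centre of its underside.
- forceps: Bystander: steel forceps, 18 x 128 x 10 mm, lying flat along local y. Origin: centre of its underside.
Things that resemble listed ones, but are neither listed nor needed, are in the scene too. Leave any orange or turquoise look-alike of the bearing alone.

How it is judged:
By the outcome, as a careful person would: the job done as asked, in the order asked, and still so for the second after the job is handed in, with the robot touching nothing.
It also fails if it takes over 72 s, if anything falls off the work surface, if the arm or the gripper's body presses on something with over 40 N, if the wrist force passes 120 N, or if a joint passes its speed limit or range.

## Robot

A 6-joint arm with a two-finger parallel gripper is mounted at the origin on a cart in front of the work surface, level with it; the furniture and walls round the work are solid. World frame = base frame: x ahead of the robot, y to its left, z up, the work surface at z = 0. Lengths are in mm, angles in rad, forces in N, time in s.
With the tool pointing down it reaches from about 300 to 775 mm from the base axis. Payload 14.6 kg.
Tool frame: the origin (TCP) lies between the finger pads; the fingertips stand 25 mm ahead of it and the grasp point (between the pads) lies 6 mm ahead of it; z points along the fingers, y is the line along which they close (so a half turn about z gives the same grasp; the last joint's range is limited). The gripper opens to 94 mm and grips with 3 to 60 N. Pads are 16 mm wide; open, the fingers measure 119 mm over their backs; the gripper's body (75 mm by 177 mm) begins 78 mm behind the grasp point.
Start: joints at [1.092, 0.3, 1.521, -0, 1.321, -0.067], TCP at [220.139, 504.012, 230.446] pointing down, gripper open.
Joint ranges: [-3.03, 3.03], [-0.79, 2.21], [0.23, 2.52], [-1.04, 4.18], [0, 3.07], [-2.55, 2.55]. Speed limits (rad/s): [2.22, 2.22, 2.57, 3.14, 3.14, 3.14].

## Interface

Orientations are given as [roll, pitch, yaw] about the fixed x, y, z axes, in that order (R = Rz(yaw) Ry(pitch) Rx(roll)).
In Python, from cell import manip gives the robot as it stands. The module is installed in compiled form; this text tells all that it offers.
- The arm moves only by the tool step_arm, never from a script. Its argument "series" is one flat list of numbers, 5 for each row, row after row: the shift along the world's x, y, z in mm, then the turn about the world's z in rad, then the closure, from 0 (fully open) to 1 (shut). In form: [dx, dy, dz, spin, jaw, dx, dy, dz, spin, jaw, ...]. A call has 1 to 20 rows; each row shifts and turns the commanded pose from where the row before left it; what a row does not reach is not made up. A row lasts 1/8 s, in which the tool goes at most 62.5 mm and 10.7 degrees, less where a joint would pass 70% of its speed; a pose out of reach is approached as far as the arm can. A call is refused whole if a number of a shift passes 62.5 or a number of a turn 0.188, either way. A call with a gripper value outside its range is refused whole. The fingers move at their own pace and stop on an object; "squeeze" is the grip in N (left out, the last holds). Time passes only in rows, so rows that do not move let the fingers close. It gives the time, the measured TCP pose, the force, the opening and the grip force at its end, in the units of the state.
- manip.read_state(): the state, without advancing time (a new reading comes with each control period).
- manip.camera(name): name is "scene" or "side" or "wrist"; returns (picture, depth): 400x640x3 uint8, blue, green, red; 400x640 float32, mm along the optical axis (not along the pixel's ray), 0 where there is no reading.
- manip.camera_info(name): a dict with "fovy" (degrees; the focal length in pixels is half the picture's height over the tangent of half this angle, whatever the lens; pixels are square), "cx", "cy" (the principal point, pixels), "eye" and "orientation" of the camera in the world. Camera axes: x right, y down, z forward; pixel columns grow to the right and rows downward; lengths in mm; the calibration is good to about 2 mm. A picture is of the moment at which its call begins: read the wrist's pose just before it. camera_info takes no time and is no camera call; for the wrist camera it gives the pose at the moment of the call.
- manip.sign_off(): hands the job in; it is judged then, once.
The state is a dict: "clock": time; "joints": joint angles; "qd": joint speeds; "effort": joint torques, N m; "eef_pos": TCP position; "eef_rot": TCP orientation; "wrist_force": force on the tool from outside, world axes, zero at the start; "moment": the same for the moment, N m; "finger_gap": finger opening in mm; "finger_force": force on a finger pad.
Only numpy, scipy, OpenCV 4.12 (cv2) and the standard library are available. Lean on these libraries where they do the work, as an engineer would, in place of code of your own. Each camera call takes 0.05 s, during which the arm holds its last target. There are 200 camera calls.

## Working session

There is one attempt and no reset: what is moved stays moved. The work goes in short steps, Python scripts to look and compute and a tool call to move; the robot and the scene stay as the last step left them, time stands still between calls to the robot, and variables do not carry over. Pictures are saved under pics/ and viewed, at most 10 in all, crops included, and the job is handed in when it is done.

Besides the shell and the picture viewer there is one more tool, called after "Request:" as name(argument=value, ...), one argument or row to a line, values as JSON. step_arm: Moves the arm, as the interface text tells. Its arguments: {"type":"object","properties":{"series":{"type":"array"},"squeeze":{"type":"number"}},"required":["series"]}

```bash
mkdir -p pics; cat > h.py <<'E'
import numpy as np, cv2
from scipy.spatial.transform import Rotation as R
from cell import manip
def grab(n):
    i=manip.camera_info(n); p,d=manip.camera(n); return p,d,i
def rot(i):
    o=np.array(i["orientation"],float)
    return o if o.shape==(3,3) else (R.from_quat(o).as_matrix() if o.size==4 else R.from_euler('xyz',o).as_matrix())
def f(i): return 200/np.tan(np.radians(i["fovy"])/2)
def ray(i,u,v):
    return rot(i)@np.array([(u-i["cx"])/f(i),(v-i["cy"])/f(i),1.])
def onz(i,u,v,z):
    r=ray(i,u,v); e=np.array(i["eye"]); return e+r*(z-e[2])/r[2]
def at(i,u,v,d): return np.array(i["eye"])+ray(i,u,v)*d
def cloud(i,d):
    v,u=np.mgrid[0:400,0:640]
    c=np.stack([(u-i["cx"])/f(i)*d,(v-i["cy"])/f(i)*d,d],-1)
    return c@rot(i).T+np.array(i["eye"])
E
python3 - <<'E'
from h import *
for n in("scene","side","wrist"):
    p,d,i=grab(n); print(n,i); cv2.imwrite(f"pics/{n}0.png",p); np.savez(f"{n}0.npz",p=p,d=d)
print(manip.read_state())
E
```

```text
scene {'fovy': 42.58343281394213, 'cx': 323.78995157786267, 'cy': 202.42865739554446, 'eye': array([ -10.69670704, -740.00927703,  857.12221728]), 'orientation': array([-2.22654055e+00, -1.45594170e-03, -5.86516385e-01])}
side {'fovy': 57.54486031877869, 'cx': 321.36582699318063, 'cy': 199.3166825932771, 'eye': array([ 130.57683704, -826.77272127,  488.99096756]), 'orientation': array([-1.93017257, -0.02187689, -0.40246025])}
wrist {'fovy': 59.80126113279249, 'cx': 317.7042522056473, 'cy': 203.747054390187, 'eye': array([157.89753906, 531.20893783, 383.86137276]), 'orientation': array([ 2.90100146e+00, -1.23905332e-04,  1.16046415e+00])}
{'clock': 0.15, 'joints': array([ 1.09241911e+00,  3.00322426e-01,  1.52142616e+00,  2.33385917e-05,
        1.32072255e+00, -6.65861195e-02]), 'qd': array([ 0.00051507, -0.00154317, -0.00385717,  0.00026076,  0.00084733,
       -0.00017793]), 'effort': array([ 2.04890690e-03, -5.31959224e+01, -3.52822208e+01,  7.08411774e-02,
        2.36155721e-02, -6.42308419e-05]), 'eef_pos': array([220.04604733, 503.86744757, 230.03341925]), 'eef_rot': array([-3.14071763e+00, -8.10086297e-05,  2.72979574e+00]), 'wrist_force': array([ 0.22103998, -0.17971445,  0.29170112]), 'moment': array([-0.03366706, -0.02065556, -0.00579788]), 'finger_force': 0.0, 'finger_gap': 94.1351882480203}
```

View pics/scene0.png

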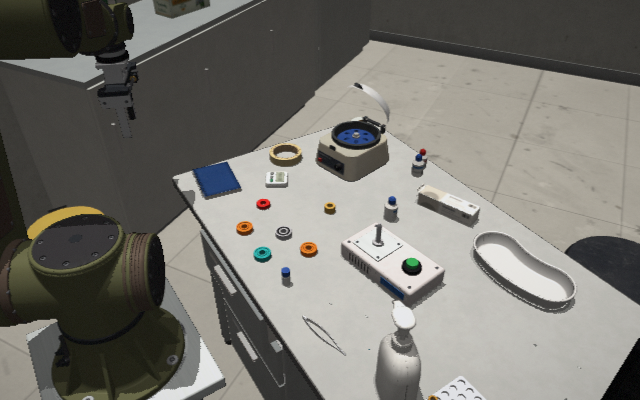

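View pics/side0.png

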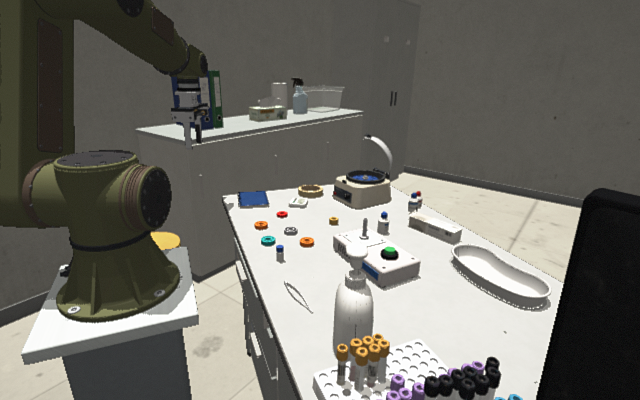

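The scene view shows the steel bearing at (284,232), red collar at (263,203), brass spacer at (330,207), drive at about (392,262), shaft (378,235), button (411,266), bottle (391,207), vial (286,275), timer (277,179) and forceps (325,335). The side view agrees.

Ring-like candidates for the bearing are (284,232) steel/black, (245,228) and (309,249) orange, and (262,254) turquoise. Only the first is steel. The big tan ring at (285,154) is tape, not the spacer. I'll confirm in one enlarged crop.

```bash
python3 - <<'E'
from h import *
p=np.load("scene0.npz")["p"]; d=np.load("scene0.npz")["d"]
i=manip.camera_info("scene"); C=cloud(i,d)
cv2.imwrite("pics/crop0.png",cv2.resize(p[170:310,220:460],None,fx=3.3,fy=3.3,interpolation=cv2.INTER_CUBIC))
for n,u,v,z in [("bearing",284,232,14),("collar",263,203,12),("spacer",330,207,20),("tip",378,225,112),("button",411,264,70),("bottlecap",391,200,68),("vialcap",286,270,44),("timer",277,179,18),("forceps",325,335,5),("orL",245,228,14),("orR",309,249,14),("turq",262,254,14)]:
    print(n,onz(i,u,v,z).round(),C[v,u].round())
hsv=cv2.cvtColor(p,cv2.COLOR_BGR2HSV)
# drive top points
m=(C[...,2]>40)&(C[...,2]<56)&(C[...,0]>300)&(C[...,0]<800)
m[:215]=0;m[305:]=0;m[:,335:]*=True;m[:,:335]=0;m[:,450:]=0
P=C[m][:,:2].astype(np.float32); r=cv2.minAreaRect(P); print(len(P),r,np.median(C[m][:,2]))
E
```

```text
bearing [446. 126.  14.] [453. 139.   1.]
collar [460. 263.  12.] [468. 279.  -2.]
spacer [595. 140.  20.] [598. 144.  17.]
tip [582. -71. 112.] [586. -67. 107.]
button [ 593. -176.   70.] [ 594. -175.   68.]
bottlecap [706.  28.  68.] [708.  30.  66.]
vialcap [369. -19.  44.] [370. -17.  42.]
timer [543. 333.  18.] [543. 331.  19.]
forceps [ 360. -189.    5.] [ 360. -188.    4.]
orL [372. 194.  14.] [372. 194.  14.]
orR [465.  38.  14.] [473.  51.   0.]
turq [363.  86.  14.] [369. 100.  -1.]
3240 ((592.5840454101562, -112.07181549072266), (123.70467376708984, 221.67807006835938), 6.418012619018555) 48.08856221782668
```

View pics/crop0.png

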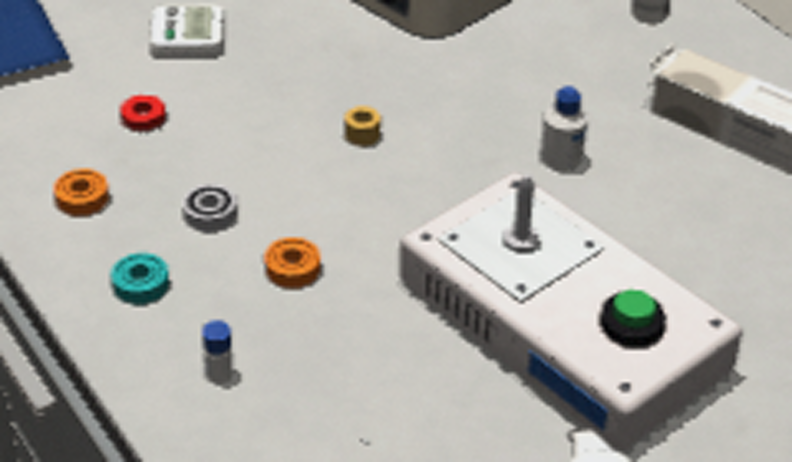

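Crop confirms: the bearing is steel with a black seal ring at crop (210,205), the collar is at (143,112) and the spacer at (363,125). The orange and turquoise rings are decoys. Next I move the wrist camera over the parts.

Request:
step_arm(
  series=[15, -20, 0, 0, 0.3, 30, -42, 0, 0, 0.3, 30, -42, 0, 0, 0.3, 30, -42, 0, 0, 0.3, 30, -42, 0, 0, 0.3, 30, -42, 0, 0, 0.3, 30, -42, 0, 0, 0.3, 25, -36, 0, 0, 0.3, 10, -16, 0, 0, 0.3, 0, 0, 0, 0, 0.3, 0, 0, 0, 0, 0.3],
  squeeze=20,
)

```text
clock: 1.52
eef_pos: [449.8, 180.5, 230.3]
eef_rot: [-3.142, -0.0, 2.73]
wrist_force: [-0.3, -0.3, 0.1]
finger_gap: 65.9
finger_force: 0.0
```

```bash
python3 - <<'E'
from h import *
p,d,i=grab("wrist"); cv2.imwrite("pics/w1.png",p); np.savez("w1.npz",p=p,d=d,**{k:np.array(v) for k,v in i.items()})
for n,x,y,z in [("bearing",446,126,14),("collar",460,263,12),("spacer",595,140,20),("tip",582,-71,112)]:
    c=rot(i).T@(np.array([x,y,z])-i["eye"]); print(n,i["cx"]+f(i)*c[0]/c[2],i["cy"]+f(i)*c[1]/c[2])
s=manip.read_state(); print(s["eef_pos"],s["eef_rot"],s["joints"],s["finger_gap"])
E
```

```text
bearing 270.0558628211751 199.67918127040505
collar 391.6624801232927 161.20986782763248
spacer 335.0001883072988 310.3207903717997
tip 131.43696360453652 429.57889043652006
[449.71423683 180.71445652 230.41233319] [-3.14158153e+00 -1.36576114e-04  2.73068315e+00] [ 3.06464703e-01  1.53998100e-01  1.70003891e+00  8.47789112e-05
  1.28766587e+00 -8.53445812e-01] 65.94314245524426
```

View pics/w1.png

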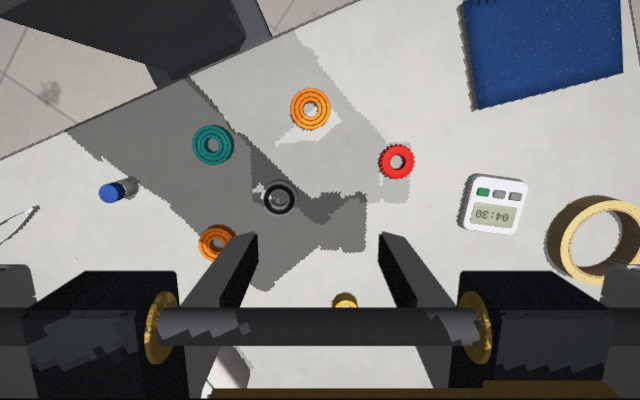

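The wrist view shows the steel bearing at (279,198) and the red collar at (396,161). The spacer is half hidden at (345,300). I'll measure those two here.

```bash
cat >> h.py <<'E'
def blob(m,u,v):
    m=cv2.morphologyEx(m.astype(np.uint8),cv2.MORPH_CLOSE,np.ones((3,3)))
    c,_=cv2.findContours(m,cv2.RETR_EXTERNAL,cv2.CHAIN_APPROX_NONE)
    c=[k for k in c if len(k)>=8]
    return min(c,key=lambda k:np.hypot(*(k[:,0].mean(0)-[u,v])))
E
python3 - <<'E'
from h import *
z=np.load("w1.npz"); p,d=z["p"],z["d"]; i={k:z[k] for k in("fovy","cx","cy","eye","orientation")}
h=cv2.cvtColor(p,cv2.COLOR_BGR2HSV); C=cloud(i,d)
m=h[...,2]<45
for t in(35,45,55):
    e=cv2.fitEllipse(blob(h[...,2]<t,279,198)); print("bearing",t,e,onz(i,*e[0],14))
red=((h[...,0]<8)|(h[...,0]>172))&(h[...,1]>150)&(h[...,2]>60)
e=cv2.fitEllipse(blob(red,396,161)); print("collar",e,onz(i,*e[0],12),onz(i,*e[0],6))
for n,u,v,zz in(("b",279,198,14),("c",396,161,12)):
    w=C[v-30:v+30,u-30:u+30].reshape(-1,3); t=w[(w[:,2]>zz-5)&(w[:,2]<zz+5)]
    print(n,len(t),(t.min(0)+t.max(0))/2,t.max(0)-t.min(0),cv2.minEnclosingCircle(t[:,:2].astype(np.float32)))
E
```

```text
bearing 35 ((278.8813781738281, 198.94886779785156), (27.85540008544922, 28.84525489807129), 123.2835464477539) [449.10385036 135.18986872  14.        ]
bearing 45 ((278.79632568359375, 198.98779296875), (28.114194869995117, 29.26781463623047), 111.03376007080078) [449.10635249 135.08622757  14.        ]
bearing 55 ((278.73590087890625, 198.97279357910156), (28.602556228637695, 29.35982322692871), 99.30787658691406) [449.06479017 135.03282063  14.        ]
collar ((396.50360107421875, 161.5352020263672), (32.556922912597656, 33.979732513427734), 51.000892639160156) [462.39311764 267.63101158  12.        ] [463.59901188 268.59625507   6.        ]
b 971 [448.89176746 134.42492142  12.23002363] [40.83783945 41.24077697  6.41642179] ((449.1273193359375, 134.4921417236328), 21.028154373168945)
c 764 [462.73377422 268.0763547   10.39975766] [36.72021933 37.27985367  6.71260957] ((462.8199157714844, 268.2528381347656), 19.007728576660156)
```

Request:
step_arm(
  series=[15, -20, 0, 0, 0.3, 35, -50, 0, 0, 0.3, 35, -50, 0, 0, 0.3, 35, -50, 0, 0, 0.3, 13, -20, 0, 0, 0.3, 0, 0, 0, 0, 0.3, 0, 0, 0, 0, 0.3],
)

```text
clock: 2.45
eef_pos: [582.7, -8.7, 230.4]
eef_rot: [3.142, -0.0, 2.731]
wrist_force: [0.8, 1.4, 0.5]
finger_gap: 65.4
finger_force: 0.0
```

```bash
python3 - <<'E'
from h import *
p,d,i=grab("wrist"); cv2.imwrite("pics/w2.png",p); np.savez("w2.npz",p=p,d=d,**{k:np.array(v) for k,v in i.items()})
s=manip.read_state(); print(s["eef_pos"],s["eef_rot"],s["joints"])
C=cloud(i,d)
for n,lo,hi,x,y,r in(("tip",100,120,582,-71,15),("shaft",65,98,582,-71,20),("spacer",14,26,597,145,40),("bottle",60,80,706,28,30),("btn",64,76,593,-176,30)):
    m=(C[...,2]>lo)&(C[...,2]<hi)&(np.hypot(C[...,0]-x,C[...,1]-y)<r)&(d>0)
    if m.sum()<5: print(n,m.sum());continue
    v,u=np.nonzero(m); t=C[m]
    print(n,m.sum(),(u.min(),u.max(),v.min(),v.max()),t.mean(0).round(1),(t.min(0)+t.max(0))/2,t[:,2].max(),cv2.minEnclosingCircle(t[:,:2].astype(np.float32)))
E
```

```text
[582.70577787  -8.56734774 230.60745047] [ 3.14145227e+00 -2.73122773e-05  2.73136852e+00] [-7.76064454e-02  3.73054796e-01  1.42337657e+00  1.45289435e-04
  1.34514127e+00 -1.23821114e+00]
tip 125 (np.int64(255), np.int64(266), np.int64(228), np.int64(242)) [588.7 -62.8 107. ] [589.6390241  -63.0201426  106.40938015] 112.80687486548311 ((589.5992431640625, -64.69657897949219), 5.611435890197754)
shaft 155 (np.int64(255), np.int64(272), np.int64(217), np.int64(236)) [587.1 -61.9  82.6] [589.50349669 -63.93254945  81.521865  ] 97.89803243197218 ((589.81787109375, -64.88611602783203), 5.982276439666748)
spacer 526 (np.int64(449), np.int64(479), np.int64(125), np.int64(153)) [600.1 149.5  19.1] [600.56143702 149.8357295   18.16781607] 22.28153131242493 ((600.6573486328125, 149.88270568847656), 14.96900463104248)
bottle 0
btn 402 (np.int64(163), np.int64(191), np.int64(261), np.int64(287)) [ 601.2 -163.8   68.8] [ 602.24695037 -166.4848289    67.76885095] 71.50991097592635 ((601.9995727539062, -168.5238037109375), 13.89361572265625)
```

View pics/w2.png

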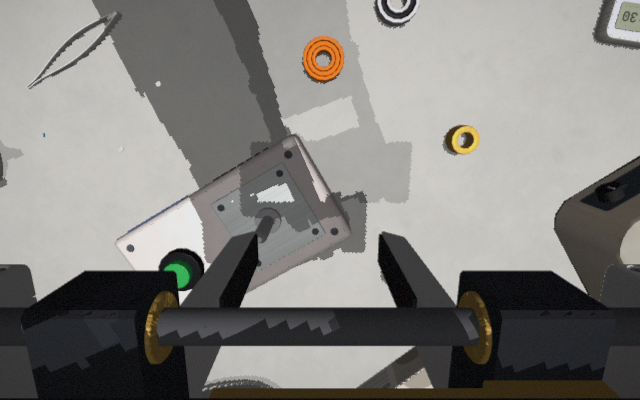

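Shaft axis is at about (589.7,−64.9), pixel (262,235), and the spacer at (600.7,149.9), pixel (464,139). The button is at (178,275). Going to the bearing at (449,135).

Request:
step_arm(
  series=[-14, 14, 0, 0, 0.3, -40, 43, 0, 0, 0.3, -40, 43, 0, 0, 0.3, -30, 33, -40, 0, 0.3, -10, 11, -40, 0, 0.3, 0, 0, -40, 0, 0.3, 0, 0, -30, 0, 0.3, 0, 0, -25, 0, 0.3, 0, 0, -14, 0, 0.3, 0, 0, -9, 0, 0.3, 0, 0, -4, 0, 0.3, 0, 0, 0, 0, 0.3, 0, 0, 0, 0, 0.3],
)

```text
clock: 4.12
eef_pos: [449.4, 134.1, 29.0]
eef_rot: [3.141, 0.001, 2.73]
wrist_force: [-0.0, -0.5, 0.8]
finger_gap: 65.9
finger_force: 0.0
```

Request:
step_arm(
  series=[0, 0, 0, 0, 1, 0, 0, 0, 0, 1, 0, 0, 0, 0, 1, 0, 0, 0, 0, 1, 0, 0, 0, 0, 1],
  squeeze=20,
)

```text
clock: 4.75
eef_pos: [449.2, 134.0, 28.5]
eef_rot: [3.142, 0.0, 2.73]
wrist_force: [-0.6, -0.9, 1.5]
finger_gap: 41.7
finger_force: 20.0
```

Request:
step_arm(
  series=[0, 0, 10, 0, 1, 0, 0, 30, 0, 1, 0, 0, 40, 0, 1, 0, 0, 40, 0, 1, 20, -30, 2, 0, 1, 30, -42, 0, 0, 1, 30, -42, 0, 0, 1, 25, -36, 0, 0, 1, 10, -15, 0, 0, 1, 0, 0, 0, 0, 1, 0, 0, 0, 0, 1],
)

```text
clock: 6.12
eef_pos: [563.6, -29.9, 150.5]
eef_rot: [3.142, -0.0, 2.731]
wrist_force: [0.1, 1.1, -1.5]
finger_gap: 41.5
finger_force: 20.0
```

```bash
python3 - <<'E'
from h import *
s=manip.read_state(); print(s["eef_pos"],s["eef_rot"],s["finger_gap"],s["finger_force"],s["wrist_force"])
p,d,i=grab("wrist"); cv2.imwrite("pics/w3.png",p); np.savez("w3.npz",p=p,d=d,**{k:np.array(v) for k,v in i.items()})
E
```

```text
[563.55747971 -29.86789815 150.54812504] [ 3.14151200e+00 -4.22584416e-04  2.73066186e+00] 41.45374128301435 19.999884366989136 [ 0.13248933  1.1269152  -1.49734339]
```

View pics/w3.png

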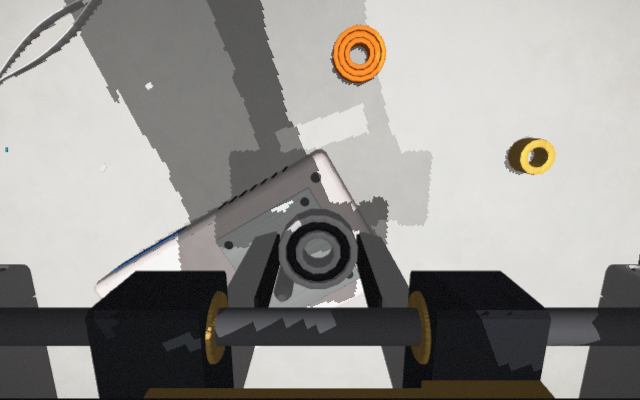

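The bearing is held level at (317,248), and the shaft tip shows at about (285,290). I measure both in this view.

```bash
cat >> h.py <<'E'
def zc(C,d,lo,hi,x,y,r):
    m=(C[...,2]>lo)&(C[...,2]<hi)&(np.hypot(C[...,0]-x,C[...,1]-y)<r)&(d>0)
    t=C[m][:,:2].astype(np.float32)
    return m.sum(),cv2.minEnclosingCircle(t),C[m].mean(0).round(1)
E
python3 - <<'E'
from h import *
z=np.load("w3.npz"); p,d=z["p"],z["d"]; i={k:z[k] for k in("fovy","cx","cy","eye","orientation")}
C=cloud(i,d); h=cv2.cvtColor(p,cv2.COLOR_BGR2HSV)
print("held depth",zc(C,d,131,141,563.5,-30,23))
b=h[...,2]<50; b[:205]=0;b[295:]=0;b[:,:275]=0;b[:,361:]=0
for t in(40,50,60):
    b=(h[...,2]<t); q=np.zeros_like(b); cv2.circle(qq:=q.astype(np.uint8),(317,248),36,1,-1)
    m=b&(qq>0); n,l,st,ce=cv2.connectedComponentsWithStats(m.astype(np.uint8)); k=1+np.argmax(st[1:,4])
    c=max(cv2.findContours((l==k).astype(np.uint8),cv2.RETR_EXTERNAL,cv2.CHAIN_APPROX_NONE)[0],key=len)
    e=cv2.fitEllipse(c); print(e,onz(i,*e[0],136))
print("shaft up",zc(C,d,100,118,590,-65,12)); print("shaft",zc(C,d,65,98,590,-65,14))
E
```

```text
held depth (np.int64(4327), ((563.2029418945312, -29.9251708984375), 22.84209632873535), array([562.5, -29.2, 135. ]))
((317.781494140625, 251.3262176513672), (57.817649841308594, 62.45094680786133), 89.26671600341797) [562.51521696 -29.00409449 136.        ]
((317.681884765625, 251.36207580566406), (58.30156326293945, 62.96003341674805), 87.46031188964844) [562.51281501 -29.05908833 136.        ]
((317.7496032714844, 251.3810272216797), (59.052433013916016, 63.411014556884766), 87.93134307861328) [562.53630046 -29.03118319 136.        ]
shaft up (np.int64(309), ((589.7594604492188, -65.00450897216797), 5.978511333465576), array([588. , -63.8, 107. ]))
shaft (np.int64(123), ((588.6640625, -64.2813720703125), 5.727248668670654), array([585.5, -64.1,  90.6]))
```

Request:
step_arm(
  series=[10, -14, 0, 0, 1, 12, -16, 0, 0, 1, 5, -6, 0, 0, 1, 0, 0, 0, 0, 1, 0, 0, -10, 0, 1, 0, 0, -10, 0, 1, 0, 0, -8, 0, 1, 0, 0, 0, 0, 1, 0, 0, 0, 0, 1],
)

```text
clock: 7.3
eef_pos: [591.3, -67.0, 122.7]
eef_rot: [3.141, 0.0, 2.73]
wrist_force: [0.3, 0.1, -1.0]
finger_gap: 41.4
finger_force: 20.0
```

```bash
python3 - <<'E'
from h import *
for k in range(4):
    s=manip.read_state(); print(s["eef_pos"].round(2))
    p,d,i=grab("wrist"); C=cloud(i,d); x,y,z=s["eef_pos"]
    print(" held",zc(C,d,z-18,z-10,x,y,23)[:2]," tip in bore",zc(C,d,88,z-20,x,y,8)[:2])
cv2.imwrite("pics/w4.png",cv2.resize(p[190:320,230:410],None,fx=4,fy=4)); np.savez("w4.npz",p=p,d=d,**{k:np.array(v) for k,v in i.items()})
E
```

```text
[591.26 -66.97 122.66]
 held (np.int64(4523), ((590.9425659179688, -66.8508071899414), 22.814428329467773))  tip in bore (np.int64(167), ((591.8475341796875, -67.09835815429688), 7.727771282196045))
[591.31 -66.98 122.77]
 held (np.int64(4518), ((591.2500610351562, -66.99678039550781), 22.9144287109375))  tip in bore (np.int64(165), ((591.9727783203125, -67.18586730957031), 7.714288234710693))
[591.29 -67.01 122.8 ]
 held (np.int64(4520), ((591.2202758789062, -66.9876708984375), 22.894989013671875))  tip in bore (np.int64(160), ((591.9678955078125, -67.20280456542969), 7.703671932220459))
[591.28 -67.01 122.8 ]
 held (np.int64(4508), ((591.0557250976562, -66.9320297241211), 22.845230102539062))  tip in bore (np.int64(162), ((592.1188354492188, -67.32061767578125), 7.705644607543945))
```

View pics/w4.png

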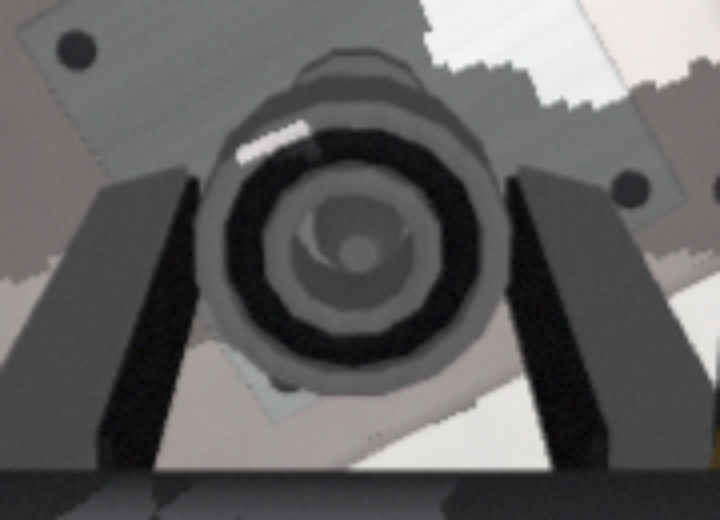

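The crop shows the tip disc at about (319.5,253.2) and the black ring centred near (318,251). The shaft is inside the bore. I'll work out the offset between them.

```bash
python3 - <<'E'
from h import *
z=np.load("w4.npz"); p,d=z["p"],z["d"]; i={k:z[k] for k in("fovy","cx","cy","eye","orientation")}
h=cv2.cvtColor(p,cv2.COLOR_BGR2HSV)
t=onz(i,319.5,253.2,112); print("tip",t)
q=np.zeros((400,640),np.uint8); cv2.circle(q,(319,251),36,1,-1)
m=((h[...,2]<40)&(q>0)).astype(np.uint8); n,l,st,ce=cv2.connectedComponentsWithStats(m); k=1+np.argmax(st[1:,4])
c=max(cv2.findContours((l==k).astype(np.uint8),cv2.RETR_EXTERNAL,cv2.CHAIN_APPROX_NONE)[0],key=len); e=cv2.fitEllipse(c)
b=onz(i,*e[0],108.3); print(e,b,"move",(t-b)[:2])
E
```

```text
tip [590.15510792 -65.16175452 112.        ]
((317.9132995605469, 251.62010192871094), (57.13701629638672, 62.635887145996094), 84.30790710449219) [590.40489302 -66.13700493 108.3       ] move [-0.2497851   0.97525041]
```

Shift by (−0.3, +1) and lower to the shoulder.

Request:
step_arm(
  series=[-0.3, 1, 0, 0, 1, 0, 0, -8, 0, 1, 0, 0, -8, 0, 1, 0, 0, -8, 0, 1, 0, 0, -5, 0, 1, 0, 0, -3, 0, 1, 0, 0, -1.5, 0, 1, 0, 0, 0, 0, 1, 0, 0, 0, 0, 1],
)

```text
clock: 8.62
eef_pos: [590.9, -66.0, 89.2]
eef_rot: [3.141, 0.0, 2.73]
wrist_force: [-0.2, 0.3, -1.4]
finger_gap: 41.7
finger_force: 20.0
```

Request:
step_arm(
  series=[0, 0, -1, 0, 1, 0, 0, -1, 0, 1, 0, 0, 0, 0, 1, 0, 0, 0, 0, 1],
)

```text
clock: 9.12
eef_pos: [590.8, -66.0, 86.9]
eef_rot: [-3.142, -0.0, 2.73]
wrist_force: [0.6, 0.3, -0.9]
finger_gap: 41.5
finger_force: 20.0
```

Request:
step_arm(
  series=[0, 0, -0.7, 0, 1, 0, 0, 0, 0, 1, 0, 0, 0, 0, 1],
)

```text
clock: 9.5
eef_pos: [590.9, -66.0, 86.5]
eef_rot: [3.142, 0.0, 2.73]
wrist_force: [-1.5, 0.8, 4.1]
finger_gap: 41.7
finger_force: 20.0
```

Request:
step_arm(
  series=[0, 0, 0, 0, 0.5, 0, 0, 0, 0, 0.3, 0, 0, 0, 0, 0.3, 0, 0, 0, 0, 0.3, 0, 0, 10, 0, 0.3, 0, 0, 30, 0, 0.3, 0, 0, 40, 0, 0.3, 0, 0, 20, 0, 0.3, 1, 25, 0, 0, 0.3, 2, 45, 0, 0, 0.3, 3, 50, 0, 0, 0.3, 2, 50, 0, 0, 0.3, 2, 35, -10, 0, 0.3, 0, 11, -30, 0, 0.3, 0, 0, -40, 0, 0.3, 0, 0, -40, 0, 0.3, 0, 0, -22, 0, 0.3, 0, 0, -10, 0, 0.3, 0, 0, -4, 0, 0.3, 0, 0, 0, 0, 0.3],
)

```text
clock: 12.0
eef_pos: [601.2, 150.1, 31.1]
eef_rot: [3.141, 0.001, 2.73]
wrist_force: [0.6, 0.4, 1.1]
finger_gap: 66.0
finger_force: 0.0
```

Request:
step_arm(
  series=[0, 0, 0, 0, 0.3, 0, 0, 0, 0, 0.3],
)

```text
clock: 12.25
eef_pos: [601.1, 150.1, 30.8]
eef_rot: [3.141, 0.001, 2.73]
wrist_force: [-0.2, -0.1, 0.6]
finger_gap: 65.8
finger_force: 0.0
```

Request:
step_arm(
  series=[0, 0, 0, 0, 1, 0, 0, 0, 0, 1, 0, 0, 0, 0, 1, 0, 0, 0, 0, 1, 0, 0, 0, 0, 1, 0, 0, 0, 0, 1, 0, 0, 10, 0, 1, 0, 0, 35, 0, 1, 0, 0, 45, 0, 1, 0, 0, 30, 0, 1, 0, -20, 0, 0, 1, -2, -45, 0, 0, 1, -3, -50, 0, 0, 1, -3, -50, 0, 0, 1, -2, -35, 0, 0, 1, 0, -16, 0, 0, 1, 0, 0, 0, 0, 1, 0, 0, 0, 0, 1, 0, 0, 0, 0, 1],
  squeeze=20,
)

```text
clock: 14.62
eef_pos: [590.9, -64.9, 150.1]
eef_rot: [3.142, -0.0, 2.731]
wrist_force: [-0.2, -0.3, -0.8]
finger_gap: 28.5
finger_force: 20.0
```

```bash
cat >> h.py <<'E'
def bore(name,off,ht):
    "depth/colour offsets of held ring vs shaft"
    s=manip.read_state(); p,d,i=grab("wrist"); C=cloud(i,d); x,y,z=s["eef_pos"]; top=z-off+ht
    print("tcp",s["eef_pos"].round(2),"grip",s["finger_gap"].round(1),s["finger_force"].round(1))
    cv2.imwrite(f"pics/{name}.png",cv2.resize(p[190:320,230:410],None,fx=4,fy=4,interpolation=cv2.INTER_CUBIC))
    return p,d,i,C,top
def col(i,m,top,c=(318,250),r=40):
    q=np.zeros((400,640),np.uint8); cv2.circle(q,c,r,1,-1)
    m=(m&(q>0)).astype(np.uint8); n,l,st,ce=cv2.connectedComponentsWithStats(m); k=1+np.argmax(st[1:,4])
    c=max(cv2.findContours((l==k).astype(np.uint8),cv2.RETR_EXTERNAL,cv2.CHAIN_APPROX_NONE)[0],key=len)
    e=cv2.fitEllipse(c); print(e,"->",onz(i,*e[0],top))
    return l==k
E
python3 - <<'E'
from h import *
p,d,i,C,top=bore("w5",30.8,20); h=cv2.cvtColor(p,cv2.COLOR_BGR2HSV); np.savez("w5.npz",p=p,d=d,**{k:np.array(v) for k,v in i.items()})
m=col(i,(h[...,0]>15)&(h[...,0]<32)&(h[...,1]>90),top)
k=(C[...,2]>top-3)&(C[...,2]<top+4)&m
print(top,"depth",cv2.minEnclosingCircle(C[k][:,:2].astype(np.float32)))
E
```

```text
Traceback (most recent call last):
  File "h.py", line 31, in bore
    print("tcp",s["eef_pos"].round(2),"grip",s["finger_gap"].round(1),s["finger_force"].round(1))
                                             ^^^^^^^^^^^^^^^^^^^^^
AttributeError: 'float' object has no attribute 'round'
```

```bash
sed -i 's/s\["finger_gap"\].round(1),s\["finger_force"\].round(1)/s["finger_gap"],s["finger_force"]/' h.py
python3 - <<'E'
from h import *
p,d,i,C,top=bore("w5",30.8,20); h=cv2.cvtColor(p,cv2.COLOR_BGR2HSV); np.savez("w5.npz",p=p,d=d,**{k:np.array(v) for k,v in i.items()})
m=col(i,(h[...,0]>15)&(h[...,0]<32)&(h[...,1]>90),top)
k=(C[...,2]>top-3)&(C[...,2]<top+4)&m
print(top,"depth",cv2.minEnclosingCircle(C[k][:,:2].astype(np.float32)))
E
```

```text
tcp [590.89 -65.01 150.17] grip 28.81278597715297 19.999867854639888
((317.8072509765625, 250.90475463867188), (57.15671920776367, 62.836727142333984), 177.87213134765625) -> [588.31387398 -63.47116544 139.36592464]
139.3659246429459 depth ((590.7930908203125, -64.40625762939453), 15.120670318603516)
```

View pics/w5.png

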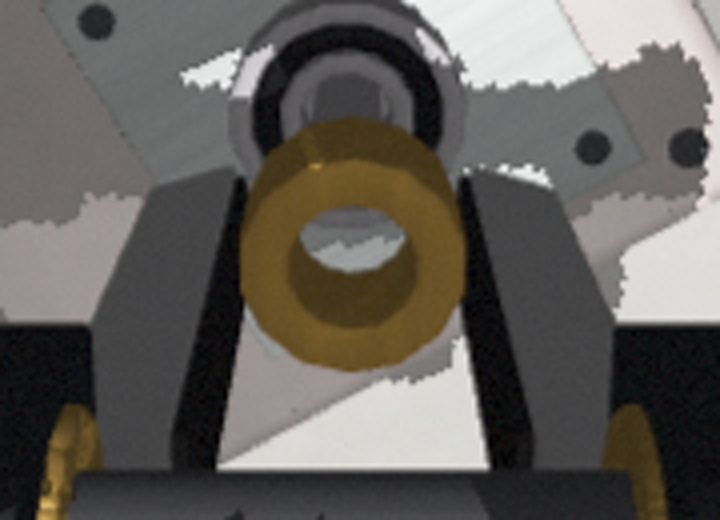

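Bearing sits on the shoulder round the shaft. The spacer is held level, its bore centred at (318,257). I apply the small correction and lower onto the cone.

Request:
step_arm(
  series=[-0.7, -0.7, 0, 0, 1, 0, 0, 0, 0, 1, 0, 0, -10, 0, 1, 0, 0, -10, 0, 1, 0, 0, -8, 0, 1, 0, 0, -2, 0, 1, 0, 0, 0, 0, 1, 0, 0, 0, 0, 1],
)

```text
clock: 15.72
eef_pos: [590.3, -66.7, 120.6]
eef_rot: [3.141, 0.0, 2.73]
wrist_force: [-0.1, 0.4, -0.5]
finger_gap: 28.3
finger_force: 20.0
```

```bash
python3 - <<'E'
from h import *
p,d,i,C,top=bore("w6",30.8,20); h=cv2.cvtColor(p,cv2.COLOR_BGR2HSV); np.savez("w6.npz",p=p,d=d,**{k:np.array(v) for k,v in i.items()})
m=(h[...,0]>15)&(h[...,0]<32)&(h[...,1]>90)
k=(C[...,2]>top-3)&(C[...,2]<top+4)&m
x,y=(cc:=cv2.minEnclosingCircle(C[k][:,:2].astype(np.float32)))[0]
print(top,cc)
# bore hole inside ring: shaft = non-brass depth pixels
k=(~m)&(C[...,2]>top-12)&(C[...,2]<top+6)&(np.hypot(C[...,0]-x,C[...,1]-y)<7.5)
print("shaft pts",k.sum(),C[k].mean(0) if k.any() else 0, cv2.minEnclosingCircle(C[k][:,:2].astype(np.float32)) if k.any() else 0)
E
```

```text
tcp [590.3  -66.69 120.56] grip 28.30585171326138 19.99976626597345
109.75528829588772 ((590.0673828125, -66.00628662109375), 15.100653648376465)
shaft pts 359 [588.34967729 -64.84853186 108.10360675] ((589.6390991210938, -65.3179931640625), 5.874727725982666)
```

View pics/w6.png

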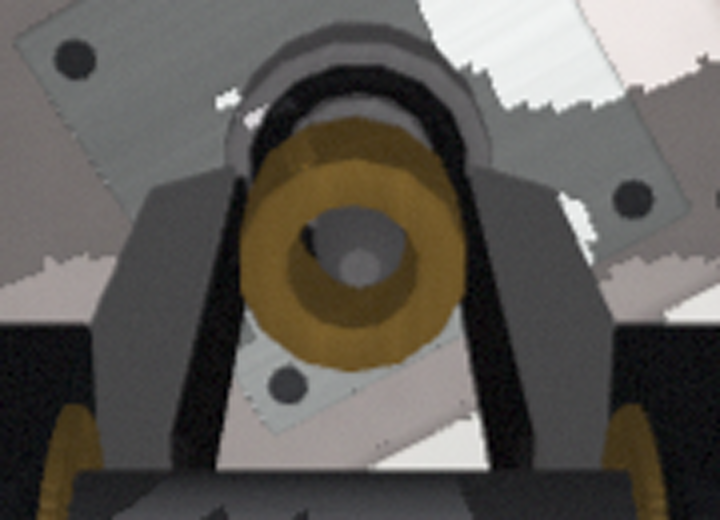

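The tip disc is inside the bore at crop (360,266). I correct (−0.3, +0.8) and lower to near home (z≈102.8).

Request:
step_arm(
  series=[-0.3, 0.8, 0, 0, 1, 0, 0, -5, 0, 1, 0, 0, -5, 0, 1, 0, 0, -4, 0, 1, 0, 0, -1.5, 0, 1, 0, 0, 0, 0, 1, 0, 0, 0, 0, 1],
)

```text
clock: 16.65
eef_pos: [589.9, -65.9, 104.9]
eef_rot: [3.142, 0.0, 2.73]
wrist_force: [0.6, -0.7, -0.8]
finger_gap: 28.5
finger_force: 20.0
```

Request:
step_arm(
  series=[0, 0, -0.8, 0, 1, 0, 0, 0, 0, 1, 0, 0, 0, 0, 1],
)

```text
clock: 17.02
eef_pos: [589.9, -65.9, 104.0]
eef_rot: [3.142, 0.0, 2.73]
wrist_force: [0.4, -0.1, -1.5]
finger_gap: 28.7
finger_force: 20.0
```

Request:
step_arm(
  series=[0, 0, -0.6, 0, 1, 0, 0, 0, 0, 1, 0, 0, 0, 0, 1],
)

```text
clock: 17.4
eef_pos: [589.8, -65.9, 103.3]
eef_rot: [3.142, -0.0, 2.73]
wrist_force: [0.6, -0.8, -1.0]
finger_gap: 28.4
finger_force: 20.0
```

Request:
step_arm(
  series=[0, 0, -0.5, 0, 1, 0, 0, 0, 0, 1, 0, 0, 0, 0, 1],
)

```text
clock: 17.77
eef_pos: [589.8, -65.9, 102.8]
eef_rot: [-3.142, -0.0, 2.73]
wrist_force: [-0.6, 0.3, -0.8]
finger_gap: 28.4
finger_force: 20.0
```

Request:
step_arm(
  series=[0, 0, -0.4, 0, 1, 0, 0, 0, 0, 1, 0, 0, 0, 0, 1],
)

```text
clock: 18.15
eef_pos: [589.8, -65.9, 102.4]
eef_rot: [3.142, -0.0, 2.73]
wrist_force: [0.9, 0.3, -0.7]
finger_gap: 28.5
finger_force: 20.0
```

Request:
step_arm(
  series=[0, 0, -0.4, 0, 1, 0, 0, 0, 0, 1, 0, 0, 0, 0, 1],
)

```text
clock: 18.52
eef_pos: [589.9, -65.9, 102.2]
eef_rot: [3.142, 0.0, 2.73]
wrist_force: [-0.6, 0.2, 2.0]
finger_gap: 28.5
finger_force: 20.0
```

Request:
step_arm(
  series=[0, 0, -0.4, 0, 1, 0, 0, 0, 0, 1, 0, 0, 0, 0, 1],
)

```text
clock: 18.9
eef_pos: [590.0, -65.9, 102.2]
eef_rot: [3.142, 0.001, 2.73]
wrist_force: [-2.4, 0.3, 5.7]
finger_gap: 28.6
finger_force: 20.0
```

Spacer seated. Release, rise, go to the collar at (462.8, 268.2).

Request:
step_arm(
  series=[0, 0, 0, 0, 0.5, 0, 0, 0, 0, 0.3, 0, 0, 0, 0, 0.3, 0, 0, 0, 0, 0.3, 0, 0, 10, 0, 0.3, 0, 0, 30, 0, 0.3, 0, 0, 40, 0, 0.3, -7, 18, 10, 0, 0.3, -17, 46, 0, 0, 0.3, -19, 50, 0, 0, 0.3, -19, 50, 0, 0, 0.3, -19, 50, 0, 0, 0.3, -19, 50, 0, 0, 0.3, -17, 45, 0, 0, 0.3, -10, 25, 0, 0, 0.3, 0, 0, -30, 0, 0.3, 0, 0, -40, 0, 0.3, 0, 0, -35, 0, 0.3, 0, 0, 0, 0, 0.3, 0, 0, 0, 0, 0.3],
)

```text
clock: 21.4
eef_pos: [463.0, 268.5, 87.9]
eef_rot: [3.141, 0.001, 2.73]
wrist_force: [0.5, -0.2, -0.3]
finger_gap: 65.7
finger_force: 0.0
```

Request:
step_arm(
  series=[0, 0, -25, 0, 0.3, 0, 0, -20, 0, 0.3, 0, 0, -10, 0, 0.3, 0, 0, -3.5, 0, 0.3, 0, 0, 0, 0, 0.3, 0, 0, 0, 0, 0.3],
)

```text
clock: 22.15
eef_pos: [463.2, 268.3, 28.9]
eef_rot: [3.141, 0.001, 2.73]
wrist_force: [0.4, -0.3, -0.1]
finger_gap: 65.8
finger_force: 0.0
```

Request:
step_arm(
  series=[0, 0, 0, 0, 1, 0, 0, 0, 0, 1, 0, 0, 0, 0, 1, 0, 0, 0, 0, 1, 0, 0, 0, 0, 1, 0, 0, 0, 0, 1],
  squeeze=20,
)

```text
clock: 22.9
eef_pos: [462.9, 268.1, 28.2]
eef_rot: [3.142, 0.0, 2.73]
wrist_force: [-1.1, -0.2, 1.0]
finger_gap: 35.2
finger_force: 20.0
```

Request:
step_arm(
  series=[0, 0, 10, 0, 1, 0, 0, 35, 0, 1, 0, 0, 45, 0, 1, 0, 0, 35, 0, 1, 7, -20, 0, 0, 1, 18, -47, 0, 0, 1, 19, -50, 0, 0, 1, 19, -50, 0, 0, 1, 19, -50, 0, 0, 1, 19, -50, 0, 0, 1, 17, -45, 0, 0, 1, 9, -22, 0, 0, 1, 0, 0, 0, 0, 1, 0, 0, 0, 0, 1, 0, 0, 0, 0, 1],
)

```text
clock: 24.78
eef_pos: [589.7, -64.6, 153.4]
eef_rot: [3.141, 0.0, 2.731]
wrist_force: [-0.3, 0.3, -1.0]
finger_gap: 35.4
finger_force: 20.0
```

```bash
python3 - <<'E'
from h import *
p,d,i,C,top=bore("w7",28.8,12); h=cv2.cvtColor(p,cv2.COLOR_BGR2HSV); np.savez("w7.npz",p=p,d=d,**{k:np.array(v) for k,v in i.items()})
m=((h[...,0]<8)|(h[...,0]>172))&(h[...,1]>150)
k=(C[...,2]>top-3)&(C[...,2]<top+4)&m
print(top,k.sum(),cv2.minEnclosingCircle(C[k][:,:2].astype(np.float32)))
E
```

```text
tcp [589.66 -64.61 153.35] grip 35.399920608411826 19.999932758510113
136.5514119225939 2928 ((589.90185546875, -64.30506134033203), 19.171371459960938)
```

View pics/w7.png

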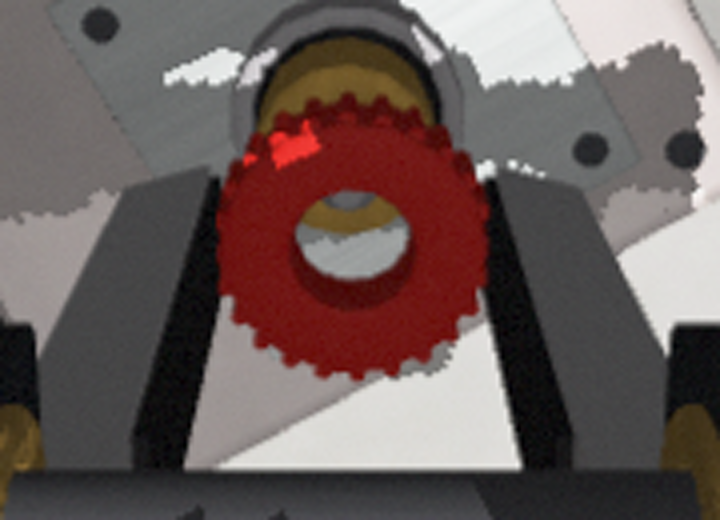

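The collar is held level, with its bore at crop (353,248). The seated spacer and bearing show behind it. My ten pictures are used up, so checks are numeric from here.

Request:
step_arm(
  series=[0, -0.5, 0, 0, 1, 0, 0, -10, 0, 1, 0, 0, -10, 0, 1, 0, 0, -4, 0, 1, 0, 0, 0, 0, 1, 0, 0, 0, 0, 1, 0, 0, 0, 0, 1],
)

```text
clock: 25.7
eef_pos: [590.0, -66.4, 129.4]
eef_rot: [3.142, 0.0, 2.73]
wrist_force: [-0.3, -0.4, -0.5]
finger_gap: 35.8
finger_force: 20.0
```

```bash
python3 - <<'E'
from h import *
p,d,i,C,top=bore("w8",28.4,12); h=cv2.cvtColor(p,cv2.COLOR_BGR2HSV)
m=((h[...,0]<8)|(h[...,0]>172))&(h[...,1]>150)
k=(C[...,2]>top-3)&(C[...,2]<top+4)&m
x,y=(cc:=cv2.minEnclosingCircle(C[k][:,:2].astype(np.float32)))[0]; print(top,k.sum(),cc)
T=C[k]; A=np.c_[T[:,:2]-[x,y],np.ones(len(T))]; print("tilt",np.linalg.lstsq(A,T[:,2],rcond=None)[0])
k=(~m)&(C[...,2]>top-14)&(C[...,2]<top+6)&(np.hypot(C[...,0]-x,C[...,1]-y)<7.5)
print("shaft",k.sum(),C[k].max(0),cv2.minEnclosingCircle(C[k][:,:2].astype(np.float32)))
E
```

```text
tcp [589.95 -66.43 129.41] grip 35.840968349351456 19.999879812821746
113.0056325592177 2909 ((590.1349487304688, -66.33135223388672), 19.0584774017334)
tilt [ 5.60935788e-03 -1.54315791e-03  1.12664541e+02]
shaft 309 [595.97682852 -59.64004318 113.21261886] ((590.0889892578125, -65.53768157958984), 5.927992820739746)
```

Request:
step_arm(
  series=[-0.2, 0.9, 0, 0, 1, 0, 0, 0, 0, 1, 0, 0, -4, 0, 1, 0, 0, -3, 0, 1, 0, 0, 0, 0, 1, 0, 0, 0, 0, 1],
)

```text
clock: 26.5
eef_pos: [589.7, -65.5, 122.2]
eef_rot: [-3.142, 0.0, 2.73]
wrist_force: [-0.5, -0.3, -0.5]
finger_gap: 35.5
finger_force: 20.0
```

Request:
step_arm(
  series=[0, 0, -0.8, 0, 1, 0, 0, 0, 0, 1, 0, 0, 0, 0, 1],
)

```text
clock: 26.88
eef_pos: [589.7, -65.5, 121.4]
eef_rot: [-3.142, 0.0, 2.73]
wrist_force: [0.2, -0.2, -0.7]
finger_gap: 35.5
finger_force: 20.0
```

Request:
step_arm(
  series=[0, 0, -0.5, 0, 1, 0, 0, 0, 0, 1, 0, 0, 0, 0, 1],
)

```text
clock: 27.25
eef_pos: [589.6, -65.5, 120.8]
eef_rot: [-3.142, -0.0, 2.73]
wrist_force: [-0.0, -0.8, -0.6]
finger_gap: 35.7
finger_force: 20.0
```

Request:
step_arm(
  series=[0, 0, -0.5, 0, 1, 0, 0, 0, 0, 1, 0, 0, 0, 0, 1],
)

```text
clock: 27.62
eef_pos: [589.6, -65.5, 120.3]
eef_rot: [-3.142, 0.0, 2.73]
wrist_force: [0.5, -0.1, -0.2]
finger_gap: 35.7
finger_force: 20.0
```

Request:
step_arm(
  series=[0, 0, -0.4, 0, 1, 0, 0, 0, 0, 1, 0, 0, 0, 0, 1],
)

```text
clock: 28.0
eef_pos: [589.7, -65.5, 120.1]
eef_rot: [3.142, 0.0, 2.73]
wrist_force: [-1.2, 1.2, 2.7]
finger_gap: 35.4
finger_force: 20.0
```

Request:
step_arm(
  series=[0, 0, -0.3, 0, 1, 0, 0, 0, 0, 1, 0, 0, 0, 0, 1],
)

```text
clock: 28.38
eef_pos: [589.8, -65.5, 120.1]
eef_rot: [3.142, 0.001, 2.73]
wrist_force: [-1.0, 0.3, 4.5]
finger_gap: 35.7
finger_force: 20.0
```

Request:
step_arm(
  series=[0, 0, 0, 0, 0.5, 0, 0, 0, 0, 0.3, 0, 0, 0, 0, 0.3, 0, 0, 0, 0, 0.3, 0, 0, 10, 0, 0.3, 0, 0, 30, 0, 0.3, 0, 0, 40, 0, 0.3, 0, 10, 30, 0, 0.3, 0, 30, 0, 0, 0.3, -5, 25, 0, 0, 0.3, 0, 0, 0, 0, 0.3, 0, 0, 0, 0, 0.3],
)

```text
clock: 29.88
eef_pos: [584.8, -1.1, 230.1]
eef_rot: [-3.142, 0.001, 2.73]
wrist_force: [-0.2, -0.4, -0.3]
finger_gap: 66.2
finger_force: 0.0
```

```bash
python3 - <<'E'
from h import *
s=manip.read_state(); print(s["eef_pos"],s["finger_gap"])
p,d,i=grab("wrist"); C=cloud(i,d); h=cv2.cvtColor(p,cv2.COLOR_BGR2HSV)
m=((h[...,0]<8)|(h[...,0]>172))&(h[...,1]>150)&(C[...,2]>80)&(C[...,2]<115)
T=C[m]; print("red",m.sum(),np.percentile(T[:,2],[10,50,90]),cv2.minEnclosingCircle(T[T[:,2]>100][:,:2].astype(np.float32)))
g=(h[...,0]>45)&(h[...,0]<80)&(h[...,1]>120)&(C[...,2]>60)&(C[...,2]<80)
T=C[g]; print("green",g.sum(), (T[:,2].max(),np.median(T[:,2]),cv2.minEnclosingCircle(T[T[:,2]>66][:,:2].astype(np.float32))) if g.any() else 0)
p,d,i=grab("scene"); C=cloud(i,d); h=cv2.cvtColor(p,cv2.COLOR_BGR2HSV)
g=(h[...,0]>45)&(h[...,0]<80)&(h[...,1]>120); c=blob(g,411,265); e=cv2.minEnclosingCircle(c); print("scene green",e,onz(i,*e[0],67))
q=np.zeros(g.shape,np.uint8); q[200:260,355:400]=1
m=((h[...,0]<8)|(h[...,0]>172))&(h[...,1]>150)&(q>0); print("scene red",m.sum(),np.percentile(C[m],90,axis=0) if m.any() else 0)
E
```

```text
[584.77634748  -1.079067   230.05682255] 66.24722135427372
red 853 [ 99.0328883  103.24597549 104.23926004] ((589.7318115234375, -63.93622970581055), 18.584705352783203)
green 304 (np.float64(71.30432742693421), np.float64(68.29058910979785), ((602.1549682617188, -168.63287353515625), 13.54869270324707))
scene green ((411.78765869140625, 263.0479431152344), 6.54129695892334) [ 598.90148196 -172.88958796   67.        ]
scene red 142 [599.66547156 -57.48348962 105.64653294]
```

All three are home: collar top z≈104, as expected. Now the button, with fingers closed.

Request:
step_arm(
  series=[2, -20, 0, 0, 1, 4, -40, 0, 0, 1, 5, -45, 0, 0, 1, 4, -40, 0, 0, 1, 2, -22, 0, 0, 1, 0, 0, -30, 0, 1, 0, 0, -40, 0, 1, 0, 0, -35, 0, 1, 0, 0, -15, 0, 1, 0, 0, -10, 0, 1, 0, 0, 0, 0, 1, 0, 0, 0, 0, 1],
)

```text
clock: 31.48
eef_pos: [602.1, -167.7, 100.8]
eef_rot: [3.141, 0.002, 2.73]
wrist_force: [0.5, 0.6, -0.2]
finger_gap: 0.6
finger_force: 0.0
```

Request:
step_arm(
  series=[0, 0, -3, 0, 1, 0, 0, -2, 0, 1, 0, 0, 0, 0, 1, 0, 0, 0, 0, 1],
)

```text
clock: 31.98
eef_pos: [601.7, -167.5, 94.9]
eef_rot: [3.142, 0.0, 2.73]
wrist_force: [-0.2, -0.5, 1.3]
finger_gap: 0.2
finger_force: 0.8
```

Request:
step_arm(
  series=[0, 0, -3, 0, 1, 0, 0, -2, 0, 1, 0, 0, 0, 0, 1, 0, 0, 0, 0, 1],
)

```text
clock: 32.48
eef_pos: [601.8, -167.5, 89.9]
eef_rot: [3.142, 0.0, 2.73]
wrist_force: [1.0, 0.5, 4.7]
finger_gap: 0.3
finger_force: 2.2
```

Request:
step_arm(
  series=[0, 0, -1, 0, 1, 0, 0, -0.5, 0, 1, 0, 0, 0, 0, 1, 0, 0, 0, 0, 1],
)

```text
clock: 32.98
eef_pos: [601.8, -167.6, 89.2]
eef_rot: [3.142, 0.001, 2.73]
wrist_force: [-3.3, 1.1, 12.1]
finger_gap: 0.9
finger_force: 6.3
```

Bottomed out at 12 N. Lift and withdraw.

Request:
step_arm(
  series=[0, 0, 3, 0, 1, 0, 0, 5, 0, 1, 0, 0, 20, 0, 1, 0, 0, 40, 0, 1, 0, 0, 50, 0, 1, 0, 0, 30, 0, 1, -20, 30, 0, 0, 1, -30, 50, 0, 0, 1, -30, 50, 0, 0, 1, -10, 30, 0, 0, 1, 0, 0, 0, 0, 1, 0, 0, 0, 0, 1],
)

```text
clock: 34.48
eef_pos: [511.8, -8.0, 236.7]
eef_rot: [-3.142, 0.0, 2.73]
wrist_force: [-0.4, -0.4, -0.2]
finger_gap: 0.5
finger_force: 0.0
```

```bash
python3 - <<'E'
from h import *
p0=np.load("scene0.npz")["p"]; p,d,i=grab("scene"); C=cloud(i,d); h=cv2.cvtColor(p,cv2.COLOR_BGR2HSV)
g=(h[...,0]>45)&(h[...,0]<80)&(h[...,1]>120); q=np.zeros(g.shape,bool); q[250:280,395:430]=1
print("green z",np.percentile(C[g&q][:,2],[50,95]) if (g&q).any() else 0)
q[:]=0;q[200:260,355:400]=1
m=((h[...,0]<8)|(h[...,0]>172))&(h[...,1]>150)&q; print("red z",m.sum(),np.percentile(C[m][:,2],95) if m.any() else 0)
hb=lambda p:(lambda H:(H[...,0]>100)&(H[...,0]<130)&(H[...,1]>130))(cv2.cvtColor(p,cv2.COLOR_BGR2HSV))
for n,u,v in(("bottle",391,200),("vial",286,270)):
    for P in(p0,p): print(n,blob(hb(P),u,v)[:,0].mean(0))
for n,(u0,u1,v0,v1) in dict(timer=(262,292,168,190),forceps=(298,350,312,358)).items(): print(n,np.abs(p0[v0:v1,u0:u1].astype(int)-p[v0:v1,u0:u1]).mean())
E
```

```text
green z [68.53952708 71.63508705]
red z 141 106.14914954577182
bottle [391.68421053 200.15789474]
bottle [391.73684211 200.15789474]
vial [285.45833333 271.66666667]
vial [285.5        271.66666667]
timer 15.046969696969697
forceps 23.961399108138238
```

```bash
python3 -c "
from cell import manip
print(manip.sign_off())"
```

```text
the job is handed in; nothing more can be done
None
```

The bearing, spacer and collar are seated on the shaft in that order, the test button was pressed fully down and came back up, and the job was handed in at about 34.5 s; the bottle and vial measured unmoved, and although the timer and forceps image check was inconclusive, the arm never went near either.

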